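# Fetch a ball tray from its case and hold it out level

## Task

On the jeweller's bench, push the half-open lid of the wooden case up until it stands upright, and leave it standing like that. Then lift the small aluminium tray out of the case by its fin, keeping the loose steel ball in its pocket, carry it to the round cork pad and finish while still holding it, level and still, about 10 cm above the middle of the pad. Leave the other things on the bench where they are.

Things in the scene. Friction and masses are not known exactly. Their poses are not given: they have to be found in the camera images.
- case: open-topped light wooden case, fixed to the bench, outside 166 (x) by 192 (y) by 62 (z) mm, walls and floor 6 mm; origin at the centre of its underside; its +x side (away from the robot) carries the lid's hinge. It stands left or right of the middle of the bench, turned by up to 0.25 rad
- lid (a joint): angle of the case's plain wooden lid, rad: 0 shut flat, 1.57 upright, 1.9 its stop (leaning back); starts at 0.6 to 0.95. Stiff hinge: it stays where it is left; about 3 N at the free edge, square to the lid, swings it up. Panel 166 mm from hinge to free edge, 192 mm wide, 8 mm thick
- lid_hinge (a point): middle of the lid's hinge line, which runs along the case's y axis on the far (+x) outer edge of the case, 62.5 mm above the case's underside; this frame turns with the lid: its x axis points from the free edge to the hinge, its z axis out of the lid's outer face
- lid_edge (a point): middle of the lid's free edge, on the inner (under) face, 166 mm from the hinge; a fingertip that pushes this edge up and away from the robot opens the lid
- tray: loose aluminium tray, about 160 g, flat on the case's floor: plate 118 (x) by 46 (y) by 9 mm, upright fin in the middle 26 (x) by 10 (y) mm, from 9 to 51 mm above the underside. Round pockets 30 mm wide, 3 mm deep, centred 39 mm either side of the fin along x: the +x one holds the ball, the other is empty. Origin: centre of underside; yawed up to 0.2 rad from the case
- tray_fin (a point): grip point in the middle of the fin, 36 mm above the tray's underside, on the tray's centre: close the fingers along the tray's y axis
- tray_pocket (a point): centre of the floor of the ball's pocket, 39 mm along the tray's +x, 6 mm above its underside
- ball_center (a point): centre of the loose polished steel ball, 20 mm across, 33 g, that rolls freely in the pocket; it rides over the 3 mm pocket rim if the tray is tipped beyond about 45 degrees or jerked
- pad: round cork pad fixed to the bench, 120 mm across, 12 mm thick; origin at the centre of its underside
- ring: brass collar ring, 34 mm across, 10 mm high, lying near the cork pad; not part of the job, leave it alone
- tin: round steel tin, 48 mm across, 26 mm high, standing near the cork pad; not part of the job, leave it alone
- graver: thin steel tool with a wooden handle, 170 mm long, 26 mm high, lying between the case and the pad; not part of the job, leave it alone
- hammer: wooden-handled hammer, 260 mm long, 26 mm high, lying at the right side; not part of the job, leave it alone
- jar: glass jar with a steel cap, 60 mm across, about 85 mm high, at the left side; not part of the job, leave it alone
- dapping: dark steel dapping cube, 50 mm, at the right side; not part of the job, leave it alone
- pliers: pliers, about 165 mm long and 10 mm high, lying at the left side; not part of the job, leave it alone
Things that resemble listed ones, but are neither listed nor needed, are in the scene too. What is shaped like the tray but purple is not meant.

How it is judged:
On the way, in this order (a step that is already met when the one before it is completed fails the run):
1. the lid stands upright, within about 15 degrees (value of joint lid between 1.3 and 1.8 rad), for 0.3 s.
2. the tray is lifted clear of the case with the ball in its pocket (height (world z) of tray above 0.07 m and distance between ball_center and tray_pocket below 0.016 m and contact force between the fingers and tray above 0.5 N), for 0.2 s.
At the end, for the whole second after the job is handed in: Tray held in the air by the gripper, within 35 mm of the pad's centre, underside 75 to 155 mm above the bench, level within 0.12 rad, still, touching neither pad nor case; ball in its pocket; lid still upright (1.30 to 1.80 rad) (all of step 1 and horizontal distance between tray and pad below 0.035 m and height (world z) of tray between 0.075 and 0.155 m and angle between tray's own z axis and vertical below 0.12 rad and distance between ball_center and tray_pocket below 0.016 m and linear speed of tray below 0.02 m/s and angular speed of tray below 0.15 rad/s and contact force between the fingers and tray above 0.5 N and contact force between tray and pad below 0.05 N and contact force between tray and case below 0.05 N); the arm keeps its last pose, push and grip.
It fails at once if the ball leaves its pocket (distance between ball_center and tray_pocket above 0.022 m).
It fails at once if another thing on the bench is moved by more than 25 mm (distance of any of ring, tin, graver, hammer, jar, dapping, pliers from where it was at the start of the episode above 0.025 m).
It also fails if it takes over 64 s, if anything falls off the work surface, if the arm or the gripper's body presses on something with over 40 N, if the wrist force passes 120 N, or if a joint passes its speed limit or range.

## Robot

A 6-joint arm with a two-finger parallel gripper is mounted at the origin on the work surface. World frame = base frame: x ahead of the robot, y to its left, z up, the work surface at z = 0. Lengths are in m, angles in rad, forces in N, time in s.
With the tool pointing down it reaches from about 0.35 to 0.775 m from the base axis. Payload 7.3 kg.
Tool frame: the origin (TCP) lies at the very end of the fingers, on their centre line; the grasp point (between the pads) lies 19 mm behind it (tcp_to_grasp is the distance from the TCP to the grasp point, in m); x points along the fingers, z is the direction in which the jaws open and shut, and the axes are right-handed (so a half turn about x gives the same grasp; the last joint's range is limited). The gripper opens to 92 mm and grips with 3 to 60 N. Pads are 19 mm wide; open, the fingers measure 130 mm over their backs; the gripper's body (75 mm by 190 mm) begins 47 mm behind the grasp point.
Start: joints at [1.027, 0.342, 1.524, -0, 1.275, -0.146], TCP at [0.203, 0.484, 0.227] pointing down, gripper open.
Joint ranges: [-2.53, 2.53], [-0.77, 2.02], [0.04, 2.7], [-1, 4.14], [0.28, 2.66], [-3.11, 3.11]. Speed limits (rad/s): [2.57, 2.57, 3.14, 3.14, 3.14, 3.14].

## Interface

Orientations are given as a unit quaternion [w, x, y, z].
In Python, from bench import * gives the robot as it stands.
- The arm moves only by the shell command python3 -m pendant 'ROWS'. ROWS is JSON, a list of rows, each a list of 3 entries, a list of its own where there are three numbers: the turn, a rotation vector about the tool's x, y, z in degrees, then the shift along the tool's x, y, z in cm, then the opening, from 0 (shut) to 1 (fully open). A call has 1 to 12 rows; each row shifts and turns the pose as measured when the row begins, along the tool's axes as they then stand; what a row does not reach is not made up. A row lasts 1/12 s, in which the tool goes at most 41.7 mm and 7.16 degrees, less where a joint would pass 70% of its speed; a pose out of reach is approached as far as the arm can. A call is refused whole if a number of a shift passes 4.17 or a number of a turn 7.16, either way. A call with a gripper value outside its range is refused whole. The fingers move at their own pace and stop on an object; the grip force is fixed at half the most. Time passes only in rows, so rows that do not move let the fingers close. It gives the time, the measured TCP pose, the force and the opening at its end, in the units of the state.
- sense(): the state, without advancing time (a new reading comes with each control period).
- camera(name): name is "side" or "top" or "wrist"; returns a dict with "img" (384x512x3 uint8, red, green, blue), "fx", "fy", "cx", "cy" (pixels), "view" (4x4, takes a point from world to camera coordinates). Camera axes: x right, y up, looking along -z (the intrinsics and any distortion apply to the point x, -y, -z); pixel columns grow to the right and rows downward; lengths in m; the calibration is good to about 2 mm. A picture is of the moment at which its call begins. There is no depth.
- hand_in(): hands the job in, once; it reports no verdict.
The state is a dict: "time": time; "joint_positions": joint angles; "qd": joint speeds; "effort": joint torques, N m; "tcp_pos": TCP position; "tool_rot": TCP orientation; "contact_force": force on the tool from outside, world axes, zero at the start; "wrist_torque": the same for the moment, N m; "grip_width": finger opening in m.
Only numpy, scipy, OpenCV 4.12 (cv2) and the standard library are available. Lean on these libraries where they do the work, as an engineer would, in place of code of your own. Each camera call takes 0.05 s, during which the arm holds its last target. There are 200 camera calls.

## Working session

There is one attempt and no reset: what is moved stays moved. The work goes in short steps, Python scripts to look and compute and a shell command to move; the robot and the scene stay as the last step left them, time stands still between calls to the robot, and variables do not carry over. Pictures are saved under pics/ and viewed, about 8 in all and at most 12, crops included, and the job is handed in when it is done.

```bash
mkdir -p pics; ls; cat > h.py <<'E'
from bench import *
import numpy as np, cv2, json
from scipy.spatial.transform import Rotation as R
def snap(n,f):
    c=camera(n); cv2.imwrite(f'pics/{f}.png',cv2.cvtColor(c['img'],cv2.COLOR_RGB2BGR))
    np.save(f'pics/{f}.npy',{k:v for k,v in c.items()},allow_pickle=True); return c
def load(f): return np.load(f'pics/{f}.npy',allow_pickle=True).item()
def ray(c,u,v):
    V=np.array(c['view']); d=np.array([(u-c['cx'])/c['fx'],-(v-c['cy'])/c['fy'],-1.])
    return -V[:3,:3].T@V[:3,3], V[:3,:3].T@d
def atz(c,u,v,z):
    o,d=ray(c,u,v); return o+d*(z-o[2])/d[2]
def proj(c,p):
    V=np.array(c['view']); q=V[:3,:3]@np.array(p)+V[:3,3]
    return c['cx']+c['fx']*q[0]/-q[2], c['cy']+c['fy']*-q[1]/-q[2]
def rot():
    q=sense()['tool_rot']; return R.from_quat([q[1],q[2],q[3],q[0]])
def st():
    s=sense(); print('t',s['time'],'tcp',np.round(s['tcp_pos'],4),'F',np.round(s['contact_force'],2),'w',s['grip_width']); print(np.round(rot().as_matrix(),3)); print('q',np.round(s['joint_positions'],3))
def to_tool(dp): # world delta m -> tool cm
    return np.round(rot().inv().apply(dp)*100,2)
E
python3 - <<'E'
from h import *
st()
for n in('top','side'):
    c=snap(n,n+'0'); print(n,{k:v for k,v in c.items() if k!='img'})
a=[cv2.imread(f'pics/{n}0.png') for n in('top','side')]
for n,i in zip(('top','side'),a): cv2.imwrite(f'pics/{n}0b.png',cv2.resize(i,(800,600),interpolation=cv2.INTER_CUBIC))
E
```

```text
pics
t 0.0 tcp [0.2031 0.4837 0.226 ] F [0.6  0.77 0.12] w 0.09181762843039164
[[-0.001 -0.922  0.387]
 [-0.001  0.387  0.922]
 [-1.     0.    -0.002]]
q [ 1.027  0.343  1.525 -0.     1.275 -0.146]
top {'fx': 367.1351819058568, 'fy': 367.1351819058568, 'cx': 261.3327584132203, 'cy': 189.1557439281964, 'view': array([[-2.53983661e-02, -9.99677404e-01,  1.05103817e-04,
         3.65480286e-02],
       [ 9.84121913e-01, -2.49846791e-02,  1.75726569e-01,
        -5.35703805e-01],
       [-1.75667254e-01,  4.56660271e-03,  9.84439009e-01,
        -1.17820280e+00],
       [ 0.00000000e+00,  0.00000000e+00,  0.00000000e+00,
         1.00000000e+00]])}
side {'fx': 362.8740705868766, 'fy': 362.8740705868766, 'cx': 250.93434450874156, 'cy': 195.1626803796374, 'view': array([[ 0.82976816, -0.55807479,  0.00610983, -0.42596357],
       [ 0.33018702,  0.49970256,  0.80079578, -0.24320619],
       [-0.44995704, -0.66245745,  0.59890633, -0.95590668],
       [ 0.        ,  0.        ,  0.        ,  1.        ]])}
```

View pics/top0b.png

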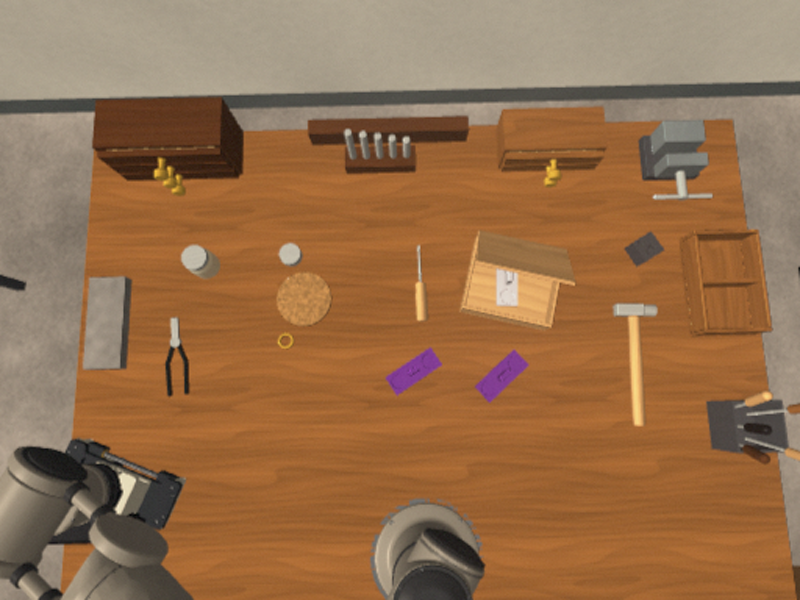

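View pics/side0b.png

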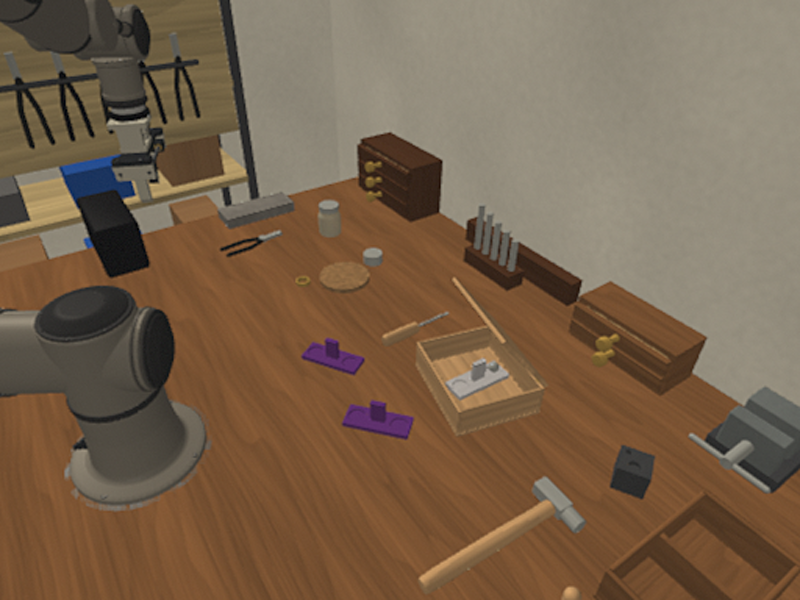

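The top view shows the case at about (518,280) of the 800x600 image, with the pad at (303,298). The lid's free edge runs (472,263)-(575,284), and the silver tray is partly under the lid. I'll enlarge this area in both views.

```bash
python3 - <<'E'
from h import *
a=cv2.imread('pics/top0.png')[140:220,285:380]; b=cv2.imread('pics/side0.png')[170:282,260:355]
A=cv2.resize(a,None,fx=6,fy=6,interpolation=cv2.INTER_CUBIC)
cv2.imwrite('pics/c1.png',A)
B=cv2.resize(b,None,fx=5,fy=5,interpolation=cv2.INTER_CUBIC); cv2.imwrite('pics/c2.png',B)
c=load('top0'); k=512/800
print('pad',atz(c,303.5*k,299*k,.012))
for n,u,v in [('ring',285.5,341),('tin',290,254),('jar',195,258),('grav tip',419,247),('grav end',421,320),('hamhead',635,310)]: print(n,atz(c,u*k,v*k,.02).round(3))
E
```

```text
pad [0.54094385 0.25320018 0.012     ]
ring [0.449 0.29  0.02 ]
tin [0.641 0.282 0.02 ]
jar [0.638 0.492 0.02 ]
grav tip [ 0.65  -0.004  0.02 ]
grav end [ 0.487 -0.003  0.02 ]
hamhead [ 0.497 -0.469  0.02 ]
```

View pics/c1.png

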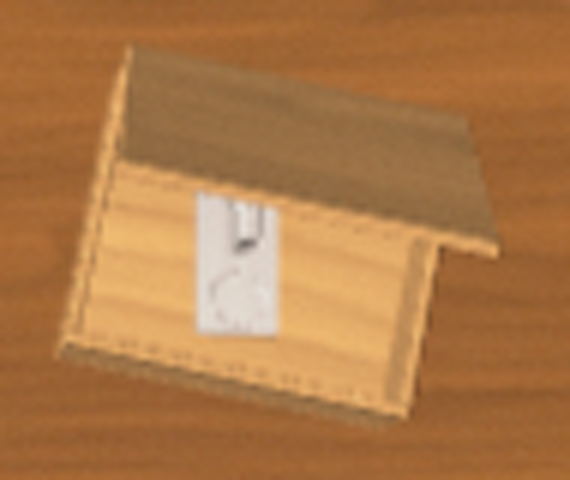

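View pics/c2.png

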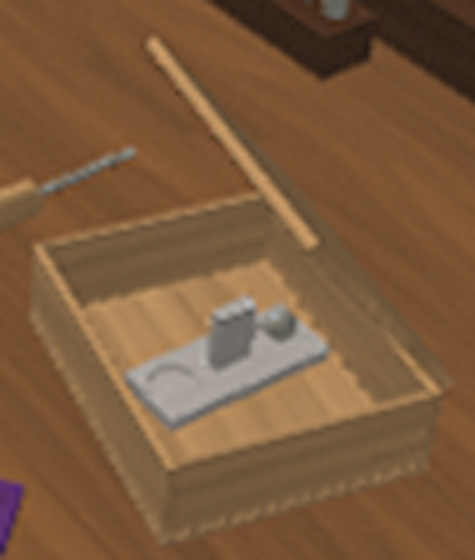

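```bash
python3 - <<'E'
from h import *
T,S=load('top0'),load('side0')
t=lambda u,v:((u+.5)/6-.5+285,(v+.5)/6-.5+140)
s=lambda u,v:((u+.5)/5-.5+260,(v+.5)/5-.5+170)
def tri(a,b):
    o1,d1=ray(T,*t(*a));o2,d2=ray(S,*s(*b))
    k=np.linalg.lstsq(np.c_[d1,-d2],o2-o1,rcond=None)[0]
    p,q=o1+k[0]*d1,o2+k[1]*d2; return ((p+q)/2).round(4),np.linalg.norm(p-q).round(4)
P=lambda n,z,u,v,c=T,f=t: print(n,atz(c,*f(u,v),z).round(4))
P('T nearL',.062,62,345);P('T nearR',.062,408,412);P('T farL',.0625,130,48);P('T farR(lid outer)',.066,468,118)
for n,a in [('nL',(38,245)),('nR',(175,468)),('fR',(440,395))]: P('S '+n,.062,*a,c=S,f=s)
print('edgeL',tri((118,160),(152,42)),'edgeR',tri((498,248),(312,245)))
for a in [(196,332),(278,334)]: P('T tray near',.015,*a)
for a in [(128,378),(175,425),(328,350)]: P('S tray nL,nR,fR',.015,*a,c=S,f=s)
for a in [(212,310),(248,299),(256,308),(217,320)]: P('S fin top',.057,*a,c=S,f=s)
P('ball',.022,280,322,c=S,f=s)
E
```

```text
T nearL [ 0.5046 -0.0866  0.062 ]
T nearR [ 0.4629 -0.2735  0.062 ]
T farL [ 0.672  -0.1317  0.0625]
T farR(lid outer) [ 0.6259 -0.3172  0.066 ]
S nL [ 0.5107 -0.0908  0.062 ]
S nR [ 0.4652 -0.2749  0.062 ]
S fR [ 0.6196 -0.3138  0.062 ]
edgeL (array([ 0.5757, -0.1051,  0.193 ]), np.float64(0.0014)) edgeR (array([ 0.5264, -0.2891,  0.1958]), np.float64(0.0005))
T tray near [ 0.5174 -0.1678  0.015 ]
T tray near [ 0.5151 -0.2144  0.015 ]
S tray nL,nR,fR [ 0.5178 -0.1734  0.015 ]
S tray nL,nR,fR [ 0.5167 -0.218   0.015 ]
S tray nL,nR,fR [ 0.6322 -0.221   0.015 ]
S fin top [ 0.5643 -0.1886  0.057 ]
S fin top [ 0.588 -0.193  0.057]
S fin top [ 0.5867 -0.2014  0.057 ]
S fin top [ 0.5611 -0.1967  0.057 ]
ball [ 0.6191 -0.192   0.022 ]
```

The case centre is about (0.568,-0.203), yaw about -0.235. The lid is at about 0.91 rad, with its free edge centre at (0.551,-0.197,0.194). The tray is at about (0.575,-0.195), yaw about -0.04. I'll move in front of the lid edge with the fingers shut.

```bash
python3 -m pendant '[[[0,0,0],[0,-1.4,-1.3],0],[[0,0,0],[0,-2.7,-2.5],0],[[0,0,0],[0,-2.7,-2.5],0],[[0,0,0],[0,-2.7,-2.5],0],[[0,0,0],[0,-2.7,-2.5],0],[[0,0,0],[0,-2.7,-2.5],0],[[0,0,0],[0,-2.7,-2.5],0],[[0,0,0],[0,-2.7,-2.5],0],[[0,0,0],[0,-2.7,-2.5],0],[[0,0,0],[0,-2.7,-2.5],0],[[0,0,0],[0,-2.7,-2.5],0],[[0,0,0],[0,0,0],0]]'; python3 -c "
from h import *
st();print(to_tool(np.array([.515,-.189,.178])-sense()['tcp_pos']))"
```

```text
time: 1.1
tcp_pos: [0.3669, 0.1164, 0.2224]
tool_rot: [0.585, -0.394, 0.59, 0.393]
contact_force: [-0.0, -0.6, 0.1]
grip_width: 0.0167
t 1.1 tcp [0.3669 0.1164 0.2224] F [-0.   -0.57  0.11] w 0.016749681326325087
[[-0.004 -0.925  0.381]
 [-0.005  0.381  0.925]
 [-1.     0.002 -0.006]]
q [ 0.111  0.089  1.869 -0.005  1.188 -1.067]
[  4.52 -25.34 -22.57]
```

```bash
python3 -m pendant '[[[0,0,0],[0.4,-2.6,-2.3],0],[[0,0,0],[0.5,-2.8,-2.5],0],[[0,0,0],[0.5,-2.8,-2.5],0],[[0,0,0],[0.5,-2.8,-2.5],0],[[0,0,0],[0.5,-2.8,-2.5],0],[[0,0,0],[0.5,-2.8,-2.5],0],[[0,0,0],[0.5,-2.8,-2.5],0],[[0,0,0],[0.5,-2.8,-2.5],0],[[0,0,0],[0.4,-2.2,-2],0],[[-4.5,0,0],[0,0,0],0],[[-4.5,0,0],[0,0,0],0],[[0,0,0],[0,0,0],0]]'; python3 -c "
from h import *
st();print(to_tool(np.array([.515,-.189,.178])-sense()['tcp_pos']))"
```

```text
time: 2.1
tcp_pos: [0.5133, -0.1921, 0.1725]
tool_rot: [0.552, -0.437, 0.557, 0.441]
contact_force: [0.0, -0.4, 0.4]
grip_width: 0.0006
t 2.1 tcp [ 0.5133 -0.1921  0.1725] F [ 0.04 -0.38  0.39] w 0.0005639162951322405
[[-0.009 -0.973  0.229]
 [ 0.001  0.229  0.973]
 [-1.     0.009 -0.001]]
q [-0.496  0.437  1.535 -0.004  1.178 -1.834]
[-0.55 -0.09  0.34]
```

```bash
python3 -m pendant '[[[0,0,0],[-0.5,-1,0],0],[[0,0,0],[0,-1,0],0],[[0,0,0],[0,-1,0],0],[[0,0,0],[0,-1,0],0],[[0,0,0],[0,-1,0],0],[[0,0,0],[0,-1,0],0],[[0,0,0],[0,-1,0],0],[[0,0,0],[0,-1,0],0],[[0,0,0],[0,-0.5,0],0]]'; python3 - <<'E'
from h import *
st()
a=snap('side','s1')['img'][130:270,230:380]; b=snap('top','t1')['img'][120:220,285:385]
A=cv2.resize(a,(480,448)); B=cv2.resize(b,(310,310)); M=np.zeros((448,790,3),np.uint8); M[:,:480]=A; M[:310,480:]=B
cv2.imwrite('pics/m1.png',M[...,::-1])
E
```

```text
time: 2.85
tcp_pos: [0.591, -0.2043, 0.1758]
tool_rot: [0.552, -0.425, 0.565, 0.442]
contact_force: [-3.2, 1.1, 2.1]
grip_width: 0.0003
t 2.85 tcp [ 0.591  -0.2043  0.1758] F [-3.24  1.14  2.06] w 0.00025085099774102744
[[-0.03  -0.968  0.247]
 [ 0.007  0.247  0.969]
 [-1.     0.031 -0.   ]]
q [-0.452  0.584  1.272 -0.007  1.316 -1.771]
```

View pics/m1.png

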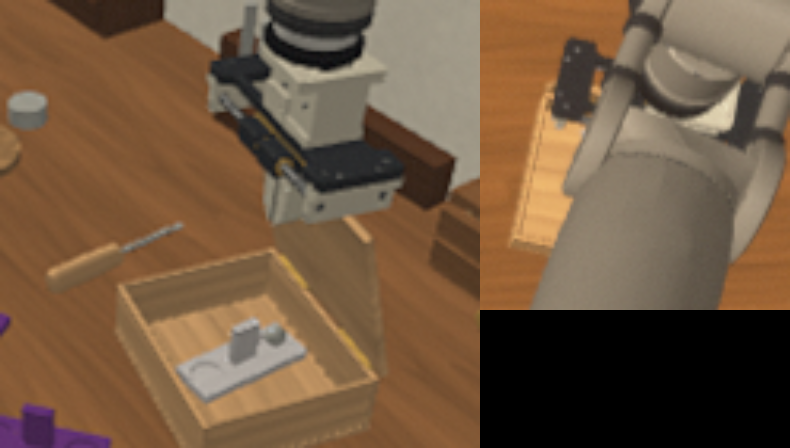

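The lid is swinging up: in the crop its free corner is at (368,240) and the hinge at (380,375). I estimate about 1.26 rad, so I'll continue about 4 cm.

```bash
python3 -m pendant '[[[0,0,0],[0,-1,0],0],[[0,0,0],[0,-1,0],0],[[0,0,0],[0,-1,0],0],[[0,0,0],[0,-0.8,0],0],[[0,0,0],[0,-0.3,0],0],[[0,0,0],[0,0,0],0]]'; python3 - <<'E'
from h import *
st(); c=snap('side','s2')
a=c['img'][130:270,230:380]; cv2.imwrite('pics/m2.png',cv2.resize(a,None,fx=4,fy=4,interpolation=cv2.INTER_CUBIC)[...,::-1])
H=np.array([.648,-.224,.0625]);cx=np.array([.9725,-.233,0]);cy=np.array([.233,.9725,0])
for th in(1.3,1.4,1.5,1.6,1.7):
    p=H-.096*cy+.166*(-np.cos(th)*cx+np.array([0,0,np.sin(th)])); u,v=proj(c,p); print(th,(u-230)*4,(v-130)*4)
u,v=proj(c,H-.096*cy);print((u-230)*4,(v-130)*4)
E
```

```text
time: 3.45
tcp_pos: [0.6288, -0.2117, 0.1742]
tool_rot: [0.552, -0.423, 0.566, 0.443]
contact_force: [-0.6, 0.6, 0.2]
grip_width: 0.0004
t 3.45 tcp [ 0.6288 -0.2117  0.1742] F [-0.61  0.58  0.19] w 0.0004276630621803044
[[-0.034 -0.968  0.25 ]
 [ 0.009  0.25   0.968]
 [-0.999  0.035  0.001]]
q [-0.437  0.661  1.136 -0.006  1.379 -1.754]
1.3 462.5629823283748 303.74454802528805
1.4 486.48146883763 293.4052169852745
1.5 510.1767204140342 285.1421668228604
1.6 533.3332129531909 279.04219013521197
1.7 555.6520733028954 275.153761018321
480.66756764839465 473.54254702942535
```

View pics/m2.png

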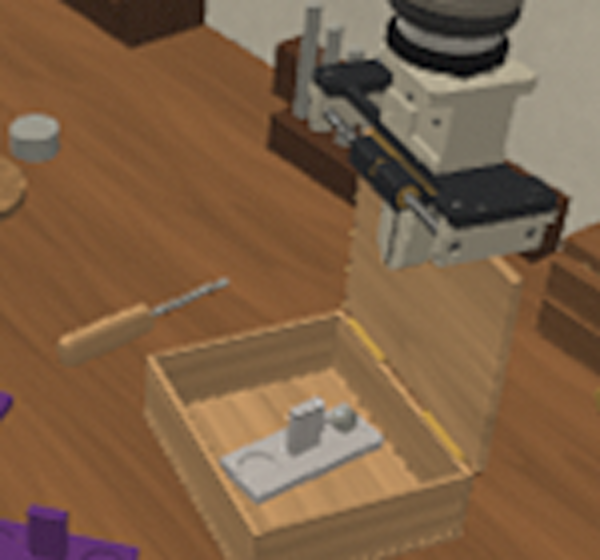

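The free corner at (515,283) puts the lid at about 1.5 rad. I'll nudge it about 1 cm further for clearance, then back off and open halfway.

```bash
python3 -m pendant '[[[0,0,0],[0,-0.7,0],0],[[0,0,0],[0,-0.6,0],0],[[0,0,0],[0,0,0],0],[[0,0,0],[0,1.5,0],0],[[0,0,0],[0,2.5,0],0],[[0,0,0],[0,2.5,0],0],[[0,0,0],[0,1,0],0.6],[[-4,0,0],[0,0,0],0.6],[[-4,0,0],[0,0,0],0.6],[[-4,0,0],[0,0,0],0.6],[[0,0,0],[0,0,0],0.6],[[0,0,0],[0,0,0],0.6]]'; python3 - <<'E'
from h import *
st()
a=np.deg2rad(87.7)
z=np.array([np.cos(a),np.sin(a),0]);x=np.array([0,0,-1.]);M=np.c_[x,np.cross(z,x),z]
print(np.rad2deg((rot().inv()*R.from_matrix(M)).as_rotvec()), to_tool(np.array([.575,-.195,.13])-sense()['tcp_pos']))
c=snap('wrist','w1'); d=snap('side','s3')
W=cv2.resize(c['img'],None,fx=.8,fy=.8); 
S=cv2.resize(d['img'][130:270,230:380],None,fx=2.4,fy=2.4); M=np.zeros((340,800,3),np.uint8); M[:W.shape[0],:W.shape[1]]=W; M[:336,430:790]=S
cv2.imwrite('pics/m3.png',M[...,::-1]); print({k:c[k] for k in('fx','cx','cy')}, proj(c,[.575,-.195,.057]))
E
```

```text
time: 4.5
tcp_pos: [0.5669, -0.1945, 0.1757]
tool_rot: [0.504, -0.48, 0.515, 0.5]
contact_force: [0.5, -0.4, 0.5]
grip_width: 0.0357
t 4.5 tcp [ 0.5669 -0.1945  0.1757] F [ 0.54 -0.45  0.46] w 0.03571236491181954
[[-0.03  -0.999  0.038]
 [ 0.01   0.037  0.999]
 [-0.999  0.031  0.009]]
q [-0.456  0.538  1.355 -0.005  1.281 -1.988]
[ 0.1433058   0.50619293 -1.76197283] [ 4.55 -0.95 -0.06]
{'fx': 315.6246967651068, 'cx': 256.71940426658045, 'cy': 191.3089973566342} (np.float64(254.89814698838103), np.float64(198.19762107041785))
```

View pics/m3.png

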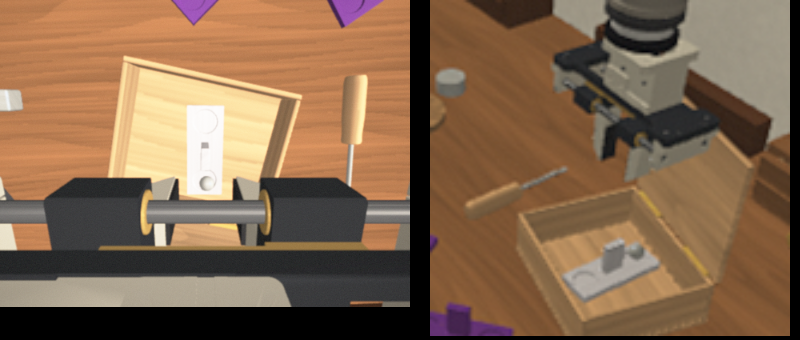

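The wrist view (0.8 scale) shows the tray plate with corners at (187,106), (223,106), (223,193) and (187,195), the fin at about (205,158), and the ball in its pocket at (207,183). The side view shows the lid upright.

```bash
python3 - <<'E'
from h import *
c=load('w1')
P=[atz(c,u/.8,v/.8,.015) for u,v in [(187,106),(223,106),(223,193),(187,195)]]
print(np.round(P,4), np.mean(P,0)); print('ball',atz(c,207/.8,183/.8,.022))
cv2.imwrite('pics/m4.png',cv2.resize(c['img'][120:250,215:300],None,fx=4.5,fy=4.5,interpolation=cv2.INTER_CUBIC)[...,::-1])
E
```

```text
[[ 0.5171 -0.2138  0.015 ]
 [ 0.5188 -0.1688  0.015 ]
 [ 0.6349 -0.1713  0.015 ]
 [ 0.6357 -0.2201  0.015 ]] [ 0.57663682 -0.19348764  0.015     ]
ball [ 0.61715685 -0.19244289  0.022     ]
```

View pics/m4.png

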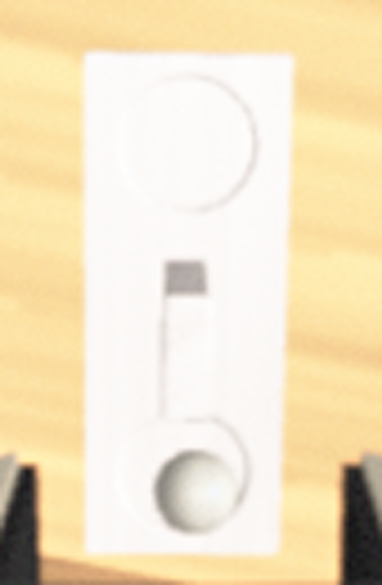

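```bash
python3 -m pendant '[[[0,0.5,-1.8],[0,-1,0],0.6],[[0,0,0],[1,0,0],0.6],[[0,0,0],[2,0,0],0.6],[[0,0,0],[2,0,0],0.6],[[0,0,0],[2,0,0],0.6],[[0,0,0],[2,0,0],0.6],[[0,0,0],[1,0,0],0.6],[[0,0,0],[0,0,0],0.6]]'; python3 - <<'E'
from h import *
st()
a=np.deg2rad(87.7)
z=np.array([np.cos(a),np.sin(a),0]);x=np.array([0,0,-1.]);M=np.c_[x,np.cross(z,x),z]
print(np.rad2deg((rot().inv()*R.from_matrix(M)).as_rotvec()), to_tool(np.array([.576,-.194,.023])-sense()['tcp_pos']))
E
```

```text
time: 5.27
tcp_pos: [0.5765, -0.1949, 0.0685]
tool_rot: [0.511, -0.488, 0.512, 0.489]
contact_force: [-0.1, 0.3, -0.1]
grip_width: 0.055
t 5.2667 tcp [ 0.5765 -0.1949  0.0685] F [-0.07  0.3  -0.06] w 0.054990930773051894
[[-0.001 -0.999  0.046]
 [ 0.     0.046  0.999]
 [-1.     0.001  0.   ]]
q [-0.452  0.649  1.477 -0.     1.017 -1.976]
[-0.36244604  0.01929552 -0.07365398] [4.55 0.05 0.09]
```

```bash
python3 -m pendant '[[[0,0,0],[1,0,0.1],0.6],[[0,0,0],[1.5,0,0],0.6],[[0,0,0],[1.2,0,0],0.6],[[0,0,0],[0.7,0,0],0.6],[[0,0,0],[0,0,0],0],[[0,0,0],[0,0,0],0],[[0,0,0],[0,0,0],0],[[0,0,0],[0,0,0],0],[[0,0,0],[0,0,0],0],[[0,0,0],[0,0,0],0],[[0,0,0],[0,0,0],0],[[0,0,0],[0,0,0],0]]'; python3 -c "
from h import *
st()"
```

```text
time: 6.27
tcp_pos: [0.58, -0.1953, 0.0275]
tool_rot: [0.513, -0.49, 0.511, 0.485]
contact_force: [-0.4, -0.3, -1.5]
grip_width: 0.0098
t 6.2667 tcp [ 0.58   -0.1953  0.0275] F [-0.38 -0.3  -1.46] w 0.009838890970232177
[[ 0.007 -0.999  0.048]
 [-0.004  0.048  0.999]
 [-1.    -0.007 -0.003]]
q [-0.45   0.703  1.505 -0.     0.925 -1.972]
```

The fin is gripped at 9.8 mm. I'll lift gently.

```bash
python3 -m pendant '[[[0,0,0],[-0.3,0,0],0],[[0,0,0],[-0.6,0,0],0],[[0,0,0],[-0.9,0,0],0],[[0,0,0],[-1.1,0,0],0],[[0,0,0],[-1.1,0,0],0],[[0,0,0],[-1.1,0,0],0],[[0,0,0],[-1.1,0,0],0],[[0,0,0],[-1.1,0,0],0],[[0,0,0],[-1.1,0,0],0],[[0,0,0],[-0.8,0,0],0],[[0,0,0],[-0.4,0,0],0],[[0,0,0],[0,0,0],0]]'; python3 -m pendant '[[[0,0,0],[-0.4,0,0],0],[[0,0,0],[-0.8,0,0],0],[[0,0,0],[-1.1,0,0],0],[[0,0,0],[-1.1,0,0],0],[[0,0,0],[-0.8,0,0],0],[[0,0,0],[-0.4,0,0],0],[[0,0,0],[0,0,0],0]]'; python3 - <<'E'
from h import *
st(); c=snap('side','s4')
cv2.imwrite('pics/m5.png',cv2.resize(c['img'][100:270,220:390],None,fx=3,fy=3,interpolation=cv2.INTER_CUBIC)[...,::-1])
print(to_tool(np.array([.541,.253,.14])-sense()['tcp_pos']))
E
```

```text
time: 7.27
tcp_pos: [0.5797, -0.1952, 0.1375]
tool_rot: [0.513, -0.492, 0.51, 0.484]
contact_force: [0.1, -0.6, -1.9]
grip_width: 0.01
time: 7.85
tcp_pos: [0.5778, -0.1943, 0.1853]
tool_rot: [0.513, -0.49, 0.511, 0.485]
contact_force: [0.5, 0.8, -1.7]
grip_width: 0.0098
t 7.85 tcp [ 0.5778 -0.1943  0.1853] F [ 0.46  0.76 -1.65] w 0.009755080180009706
[[ 0.007 -0.999  0.048]
 [-0.004  0.048  0.999]
 [-1.    -0.007 -0.003]]
q [-0.45   0.525  1.348 -0.     1.261 -1.972]
[ 4.3   5.85 44.51]
```

View pics/m5.png

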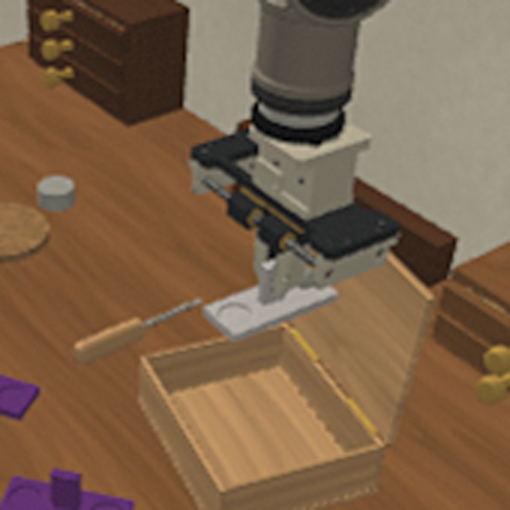

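The tray is level and clear of the case, and the lid is upright (free corner at (432,295), hinge at (385,440)). I'll carry it gently toward the pad.

```bash
python3 -m pendant '[[[0,0,0],[0,0,0.2],0],[[0,0,0],[0,0.1,0.4],0],[[0,0,0],[0,0.1,0.6],0],[[0,0,0],[0,0.1,0.8],0],[[0,0,0],[0,0.1,1],0],[[0,0,0],[0,0.2,1.2],0],[[0,0,0],[0,0.2,1.3],0],[[0,0,0],[0,0.2,1.3],0],[[0,0,0],[0,0.2,1.3],0],[[0,0,0],[0,0.2,1.3],0],[[0,0,0],[0,0.2,1.3],0],[[0,0,0],[0,0.2,1.3],0]]'; python3 -m pendant '[[[0,0,0],[0,0.2,1.3],0],[[0,0,0],[0,0.2,1.3],0],[[0,0,0],[0,0.2,1.3],0],[[0,0,0],[0,0.2,1.3],0],[[0,0,0],[0,0.2,1.3],0],[[0,0,0],[0,0.2,1.3],0],[[0,0,0],[0,0.2,1.3],0],[[0,0,0],[0,0.2,1.3],0],[[0,0,0],[0,0.2,1.3],0],[[0,0,0],[0,0.2,1.3],0],[[0,0,0],[0,0.2,1.3],0],[[0,0,0],[0,0.2,1.3],0]]';python3 -c "
from h import *
st();print(to_tool(np.array([.541,.253,.135])-sense()['tcp_pos']))"
```

```text
time: 8.9
tcp_pos: [0.5624, -0.0605, 0.1816]
tool_rot: [0.512, -0.488, 0.512, 0.487]
contact_force: [-0.0, -0.2, -2.5]
grip_width: 0.0097
time: 9.9
tcp_pos: [0.542, 0.1155, 0.1827]
tool_rot: [0.512, -0.49, 0.51, 0.487]
contact_force: [1.0, -0.5, -1.7]
grip_width: 0.01
t 9.9 tcp [0.542  0.1155 0.1827] F [ 1.02 -0.49 -1.67] w 0.010047247572853801
[[ 0.004 -0.999  0.045]
 [-0.     0.045  0.999]
 [-1.    -0.004 -0.   ]]
q [ 7.200e-02  4.310e-01  1.514e+00 -1.000e-03  1.193e+00 -1.453e+00]
[ 4.77  0.74 13.73]
```

```bash
python3 -m pendant '[[[0,0,0],[0,0.1,1.3],0],[[0,0,0],[0,0.1,1.3],0],[[0,0,0],[0,0.1,1.3],0],[[0,0,0],[0,0.1,1.3],0],[[0,0,0],[0,0.1,1.3],0],[[0,0,0],[0,0.1,1.3],0],[[0,0,0],[0,0,1.2],0],[[0,0,0],[0,0,1],0],[[0,0,0],[0,0,0.8],0],[[0,0,0],[0,0,0.6],0],[[0,0,0],[0,0,0.4],0],[[0,0,0],[0,0,0.2],0]]'; python3 -m pendant '[[[0,0,0],[0.2,0,0],0],[[0,0,0],[0.4,0,0],0],[[0,0,0],[0.6,0,0],0],[[0,0,0],[0.7,0,0],0],[[0,0,0],[0.7,0,0],0],[[0,0,0],[0.7,0,0],0],[[0,0,0],[0.6,0,0],0],[[0,0,0],[0.4,0,0],0],[[0,0,0],[0.2,0,0],0],[[0,0,0],[0,0,0],0],[[0,0,0],[0,0,0],0],[[0,0,0],[0,0,0],0]]'; python3 - <<'E'
from h import *
st();print(to_tool(np.array([.541,.253,.135])-sense()['tcp_pos']))
c=snap('side','s5'); w=snap('wrist','w5'); k=c['img'][90:270,150:390]
A=cv2.resize(k,None,fx=2,fy=2); B=cv2.resize(w['img'],(320,240)); M=np.zeros((360,800,3),np.uint8); M[:,:480]=A; M[:240,480:]=B
cv2.imwrite('pics/m6.png',M[...,::-1])
E
```

```text
time: 10.9
tcp_pos: [0.5366, 0.2523, 0.1834]
tool_rot: [0.511, -0.491, 0.509, 0.489]
contact_force: [0.2, 0.4, -1.8]
grip_width: 0.0098
time: 11.9
tcp_pos: [0.5367, 0.2498, 0.1318]
tool_rot: [0.511, -0.49, 0.511, 0.488]
contact_force: [0.3, 0.6, -1.6]
grip_width: 0.0097
t 11.9 tcp [0.5367 0.2498 0.1318] F [ 0.32  0.6  -1.58] w 0.00967954055567287
[[ 0.002 -0.999  0.043]
 [-0.002  0.043  0.999]
 [-1.    -0.002 -0.001]]
q [ 0.307  0.548  1.467 -0.002  1.126 -1.219]
[-0.32 -0.42  0.34]
```

View pics/m6.png

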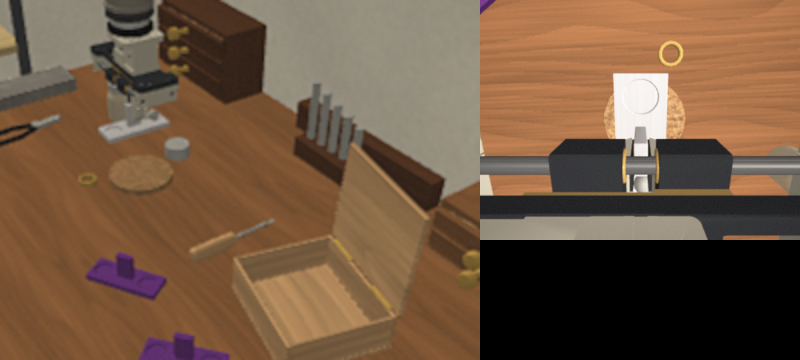

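The ball is in its pocket at (642,185), the tray is over the pad, and the lid corner matches 1.6 rad. I'll hand in.

```bash
python3 -m pendant '[[[0,0,0],[0,0,0],0],[[0,0,0],[0,0,0],0],[[0,0,0],[0,0,0],0]]'; python3 -c "
from h import *
print(np.abs(sense()['qd']).max()); print(hand_in())"
```

```text
time: 12.25
tcp_pos: [0.5372, 0.2501, 0.1329]
tool_rot: [0.511, -0.49, 0.51, 0.488]
contact_force: [-0.2, -0.7, -2.0]
grip_width: 0.0099
0.005147810939895785
the job is handed in; nothing more can be done
None
```

I pushed the lid upright, lifted the tray out by its fin, and carried it to the cork pad. I handed in at 12.3 s with the tray still held; no verdict was reported.

Last checks:
- **Lid:** it stands at about 1.6 rad, estimated from the side picture.
- **Grip:** the fingers are closed on the fin at 9.9 mm.
- **Ball:** the wrist camera showed it in its pocket just before hand-in, partly hidden by the fingers.
- **Tray position:** the gripper is about 5 mm from the pad's centre, and the tray's underside is about 0.11 m above the bench. I worked both out from the gripper pose and did not measure them on the tray.
- **Level and still:** the tool was level within about 0.005 rad, and joint speeds were about 0.005 rad/s or less.
- **Other things on the bench:** none looked moved in the parts I viewed last. The hammer and the dapping cube were outside that view, and the jar and pliers were at most partly visible, but the arm never worked near those four.

No check failed or disagreed.

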